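Lock the bolt of a book-drying press

TASK

Lock the small green book press. With the fingers, push its black knob (no pinching) along the L-shaped slot away from the red mark until it stops at the corner, which shoots the bolt through the keeper; then push it sideways round the corner, all the way to the end at the green mark. Leave the brass weight, the bottle and the jar where they stand.

Things in the scene. Friction and masses are not known exactly. Their poses are not given: they have to be found in the camera images.
- press: Bench book press, fixed: plywood base 300 x 220 x 18 mm, a book on it, green lid board 260 x 220 mm (x, y), lid top 73 mm above the table. Origin: centre of the base's underside, on the table. x axis: push direction of the slot's first leg; y axis: push direction of its second leg; z up. On the lid a steel lock plate, x -30 to 90, y -50 to 50 mm, top 89 mm above the table, with an 18 mm wide L slot.
- slot_start (a point): Centre line of the slot, level with the lock plate's top: where the pin stands at joint bolt = 0, knob = 0 (press frame 0, -25, 89 mm). The red mark (open) is on the plate 20 mm behind it.
- slot_corner (a point): Centre of the slot's corner, level with the lock plate's top (press frame 60, -25, 89 mm): the pin stands here at bolt = 0.060, knob = 0.
- slot_end (a point): Far end of the slot's second leg, level with the lock plate's top (press frame 60, 25, 89 mm): the pin stands here when locked. The green mark is on the plate 18 mm beyond it.
- knob_top (a point): Centre of the black knob's top face (white dot), 123 mm above the table. Knob: upright block 26 x 26 mm, sides parallel to the press's x and y, 30 mm tall, underside 4 mm above the lock plate, on a 13 mm pin that runs in the slot (2.5 mm play at the inner corner). Captive: it cannot be lifted, tipped or turned.
- keeper (a point): Centre of the top of the dark steel keeper hoop, fixed to the base past the lid's far (+x) edge, 102 mm above the table (press frame 142, 0, 102 mm). The hoop is 48 mm wide along y, 12 mm thick; the bolt, a 26 x 8 mm dark steel bar under the lock plate, runs out through it at y = 0.
- bolt (a joint): Travel of knob and bolt along the first leg (press +x), m: 0 at the open end, 0.060 at the corner (end stop). Starts at 0 to 0.02. Friction about 2.5 N, stays where left. The knob can enter the second leg only when this is over about 0.0575; while it is in the second leg the bolt cannot go back.
- knob (a joint): Travel of the knob along the second leg (press +y), m: 0 in the first leg, 0.050 at the far end (end stop, locked). Friction about 2 N, stays where it is left.
- weight: Brass cylinder weight, 36 mm diameter, 36 mm tall, loose on the lid near the press's -x, +y corner. Origin: centre of its underside. Leave alone.
- bottle: White bottle with blue label and cap, 58 mm diameter, 140 mm tall, loose on the table beside the press. Origin: centre of its underside. Leave alone.
- jar: Amber glass jar with black lid, 64 mm diameter, 75 mm tall, loose on the table on the other side of the press. Origin: centre of its underside. Leave alone.

How it is judged (in metres and radians):
On the way, in this order (a step that is already met when the one before it is completed fails the run):
1. the knob is pushed to the slot's corner: the bolt is thrown (value of joint bolt above 0.056 m and value of joint knob below 0.04 m), for 0.05 s.
2. the knob is pushed along the second leg to its end (value of joint knob above 0.045 m), for 0.1 s.
At the end, for the whole second after the job is handed in: The bolt is thrown (within 5 mm of its stop), the knob is within 5 mm of the far end of the second leg and at rest; weight, bottle and jar stand upright within 15 mm of where they stood (value of joint bolt above 0.055 m and value of joint knob above 0.045 m and velocity of joint bolt between -0.01 and 0.01 m/s and velocity of joint knob between -0.01 and 0.01 m/s and distance of each of weight, bottle, jar from where it was at the start of the episode below 0.015 m and angle between each of weight, bottle, jar's own z axis and vertical below 0.15 rad); the robot touches nothing.
It fails at once if the knob is pinched: fingers press on two opposite sides of it at once (over 1 N each) ((contact force between the fingers and knob_c1 above 1 N and contact force between the fingers and knob_c2 above 1 N) or (contact force between the fingers and knob_c3 above 1 N and contact force between the fingers and knob_c4 above 1 N)).
It fails at once if the brass weight, the bottle or the jar is moved by more than 15 mm, lifted or tipped (distance of any of weight, bottle, jar from where it was at the start of the episode above 0.015 m or angle between any of weight, bottle, jar's own z axis and vertical above 0.15 rad).
It also fails if it takes over 48 s, if anything falls off the work surface, if the arm or the gripper's body presses on something with over 40 N, if the wrist force passes 120 N, or if a joint passes its speed limit or range.

ROBOT

A 6-joint arm with a two-finger parallel gripper is mounted at the origin on the work surface. World frame = base frame: x ahead of the robot, y to its left, z up, the work surface at z = 0. Lengths are in mm, angles in rad, forces in N, time in s.
With the tool pointing down it reaches from about 350 to 975 mm from the base axis. Payload 7.1 kg.
Tool frame: the origin (TCP) lies midway between the tips of the shut fingers; the grasp point (between the pads) lies 19 mm behind it (ctrl.hold_point_z is the distance from the TCP to the grasp point, in mm); x points along the fingers, y is the direction in which the jaws open and shut, and the axes are right-handed (so a half turn about x gives the same grasp; the last joint's range is limited). The gripper opens to 88 mm and grips with 3 to 60 N. Pads are 20 mm wide; open, the fingers measure 115 mm over their backs; the gripper's body (75 mm by 178 mm) begins 61 mm behind the grasp point.
Start: joints at [-1.253, 0.423, 1.63, -0, 1.089, -0.019], TCP at [206.56, -589.862, 222.675] pointing down, gripper open.
Joint ranges: [-3, 3], [-0.9, 2.11], [0.09, 2.58], [-1.31, 4.45], [0.11, 2.69], [-2.54, 2.54]. Speed limits (rad/s): [2.39, 2.39, 3.01, 3.14, 3.14, 3.14].

INTERFACE

Orientations are given as a rotation vector (axis times angle).
In Python, from workcell import ctrl, get_image, calibration gives the robot as it stands.
- The arm moves only by the tool move_arm, never from a script. Its argument "rows" is a list of rows, each a list of 5 numbers: the shift along the world's x, y, z in mm, then the turn about the world's z in rad, then the closure, from -1 (fully open) to 1 (shut). In form: [[tx, ty, tz, roll, jaw], ...]. A call has 1 to 12 rows; each row is the pose to reach, as a shift and turn from the pose measured when the call began; what a row does not reach only later rows make up. A row lasts 1/8 s, in which the tool goes at most 62.5 mm and 10.7 degrees, less where a joint would pass 70% of its speed; a pose out of reach is approached as far as the arm can. A call with a gripper value outside its range is refused whole. The fingers move at their own pace and stop on an object; the grip force is fixed at half the most. Time passes only in rows, so rows that repeat a pose let the fingers close. It gives the time, the measured TCP pose, the force and the opening at its end, in the units of the state.
- ctrl.get_obs(): the state, without advancing time (a new reading comes with each control period).
- get_image(name): name is "scene" or "top" or "wrist"; returns the picture (400x640x3 uint8, blue, green, red); there is no depth.
- calibration(name): a dict with "fx", "fy", "cx", "cy" (pixels), "view" (4x4, takes a point from world to camera coordinates); the wrist camera has in their place "T_tool_cam" (4x4, takes a point from camera to tool coordinates, whose origin is the TCP and whose axes are the tool frame's). Camera axes: x right, y up, looking along -z (the intrinsics and any distortion apply to the point x, -y, -z); pixel columns grow to the right and rows downward; lengths in mm; the calibration is good to about 2 mm. A picture is of the moment at which its call begins: read the wrist's pose just before it. calibration takes no time and is no camera call.
- ctrl.close_job(): hands the job in, once; it reports no verdict.
The state is a dict: "t": time; "qpos": joint angles; "qvel": joint speeds; "joint_torque": joint torques, N m; "ee_pos": TCP position; "orientation": TCP orientation; "ft_force": force on the tool from outside, world axes, zero at the start; "moment": the same for the moment, N m; "width": finger opening in mm.
Only numpy, scipy, OpenCV 4.12 (cv2) and the standard library are available. Lean on these libraries where they do the work, as an engineer would, in place of code of your own. Each camera call takes 0.05 s, during which the arm holds its last target.

## Working session

There is one attempt and no reset: what is moved stays moved. The work goes in short steps, Python scripts to look and compute and a tool call to move; the robot and the scene stay as the last step left them, time stands still between calls to the robot, and variables do not carry over. Pictures are saved under pics/ and viewed, and the job is handed in when it is done.

Besides the shell and the picture viewer there is one more tool, called by a JSON object that holds its "name" and its "arguments", one argument or row to a line. move_arm: Moves the arm, as the interface text tells. Its arguments: {"type":"object","properties":{"rows":{"type":"array"}},"required":["rows"]}

```bash
mkdir -p pics; ls
python3 - <<'E'
from workcell import ctrl,get_image,calibration
import cv2
for n in("scene","top","wrist"):
    cv2.imwrite(f"pics/{n}0.png",get_image(n)); print(n,calibration(n))
print(ctrl.get_obs())
E
```

```text
pics
scene {'fx': 399.8803380222275, 'fy': 399.8803380222275, 'cx': 333.0202151962508, 'cy': 206.1893148654128, 'view': array([[-4.97859108e-01,  8.67215703e-01,  8.55766419e-03,
         2.09914544e+02],
       [-7.16003534e-01, -4.16577692e-01,  5.60180297e-01,
         3.77516811e+02],
       [ 4.89362082e-01,  2.72763545e-01,  8.28326506e-01,
        -1.25270833e+03],
       [ 0.00000000e+00,  0.00000000e+00,  0.00000000e+00,
         1.00000000e+00]])}
top {'fx': 449.16889963462563, 'fy': 449.16889963462563, 'cx': 318.39169127604913, 'cy': 194.50698365825394, 'view': array([[ 6.03710617e-03, -9.99978255e-01,  2.65393810e-03,
         5.87975697e+01],
       [ 9.96689181e-01,  6.23240032e-03,  8.10668434e-02,
        -6.03934177e+02],
       [-8.10816210e-02,  2.15574225e-03,  9.96705134e-01,
        -1.04112692e+03],
       [ 0.00000000e+00,  0.00000000e+00,  0.00000000e+00,
         1.00000000e+00]])}
wrist {'fx': 300.63357479849725, 'fy': 300.63357479849725, 'cx': 318.27759989488845, 'cy': 199.473568741997, 'T_tool_cam': array([[ 5.53761172e-04,  2.68794016e-01, -9.63197524e-0
[... 232 characters left out ...]
000e+00,  0.00000000e+00,
         1.00000000e+00]])}
{'t': 0.15, 'qpos': array([-1.25297113e+00,  4.23645044e-01,  1.63049084e+00, -1.91415359e-06,
        1.08860447e+00, -1.89648058e-02]), 'qvel': array([ 0.0014501 , -0.00067796, -0.00140766, -0.00115741,  0.00014273,
        0.00043437]), 'joint_torque': array([-4.34862550e-04, -5.44982564e+01, -2.73920596e+01,  6.43696846e-02,
        2.04563228e-02, -8.07514652e-05]), 'ee_pos': array([ 206.44925869, -589.47011986,  222.10220094]), 'orientation': array([ 2.03905807,  0.34785482, -2.03941497]), 'ft_force': array([-0.51839379,  0.13373238, -1.13485541]), 'moment': array([ 0.02372665, -0.04847293, -0.00792674]), 'width': 87.82721568477022}
```

View pics/scene0.png

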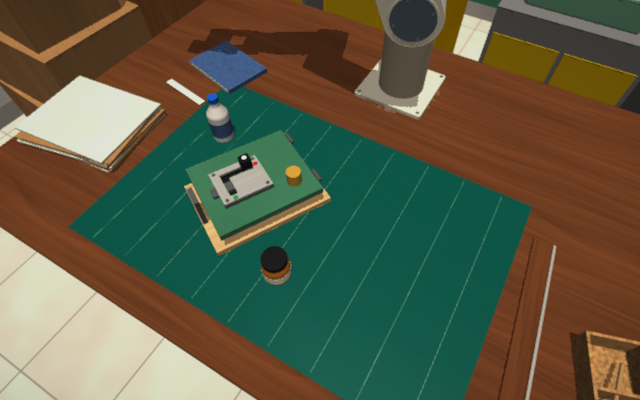

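View pics/top0.png

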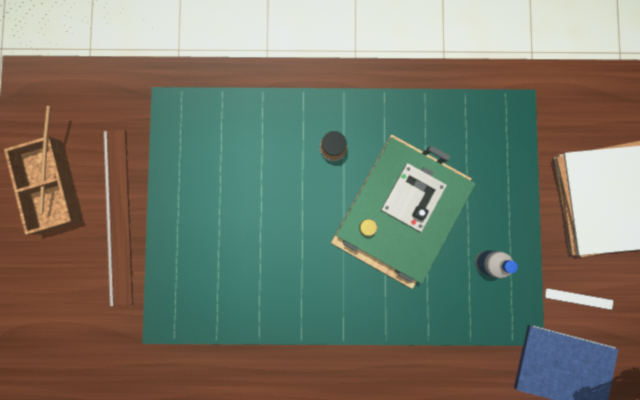

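The top view shows the press near (405,212), with the knob at about (421,212), the weight at (369,228), the jar at (334,146) and the bottle at (497,265). Next I'll zoom in and measure.

```bash
python3 - <<'E'
import cv2
a=cv2.imread('pics/top0.png')[125:295,320:520]; b=cv2.imread('pics/scene0.png')[125:255,175:335]
cv2.imwrite('pics/topz.png',cv2.resize(a,None,fx=3.5,fy=3.5,interpolation=cv2.INTER_CUBIC))
cv2.imwrite('pics/scenez.png',cv2.resize(b,None,fx=4,fy=4,interpolation=cv2.INTER_CUBIC))
E
cat > h.py <<'E'
import numpy as np,cv2
from workcell import calibration
def ray(n,u,v):
    c=calibration(n);V=c['view'];R=V[:3,:3];o=-R.T@V[:3,3]
    d=R.T@np.array([(u-c['cx'])/c['fx'],-(v-c['cy'])/c['fy'],-1]);return o,d
def onz(n,u,v,z):
    o,d=ray(n,u,v);return o+d*(z-o[2])/d[2]
def proj(n,p):
    c=calibration(n);V=c['view'];q=V[:3,:3]@np.array(p)+V[:3,3]
    return c['cx']+c['fx']*q[0]/-q[2],c['cy']-c['fy']*q[1]/-q[2]
E
```

```text
(no output)
```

View pics/topz.png

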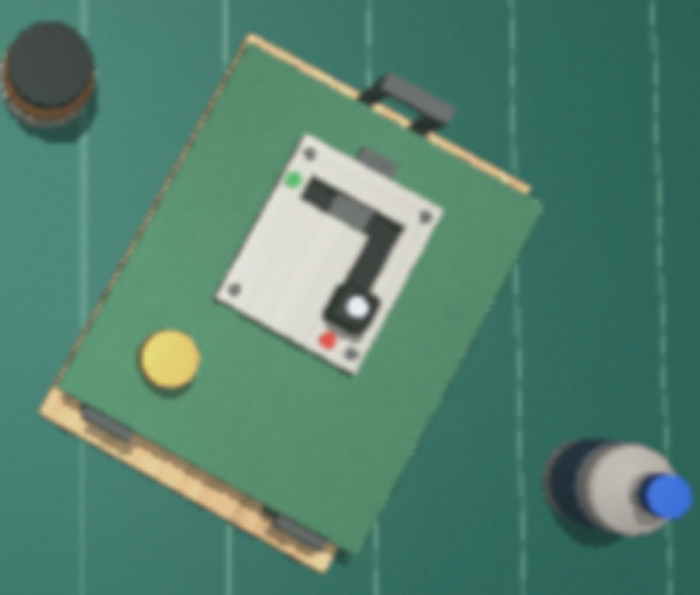

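View pics/scenez.png

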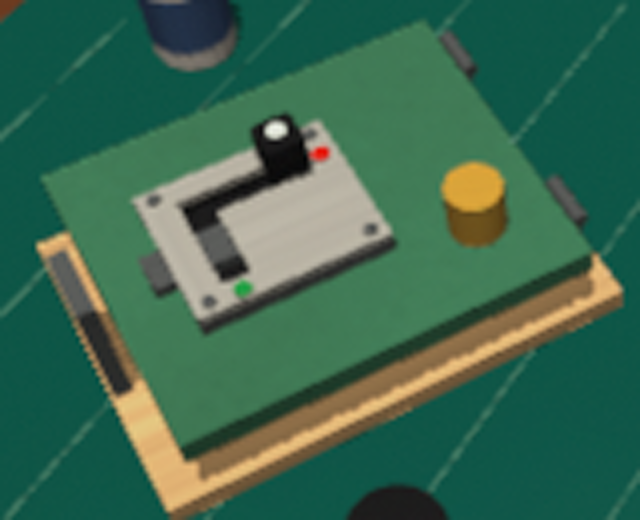

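Run:
```python
from h import *
T=lambda u,v,z:onz('top',320+(u+.5)/3.5-.5,125+(v+.5)/3.5-.5,z)
S=lambda u,v,z:onz('scene',175+(u+.5)/4-.5,125+(v+.5)/4-.5,z)
L=np.array([[90,50],[90,-50],[-30,-50],[-30,50],[-20,-25],[60,43]])
def fit(P,L):
    a=L-L.mean(0);b=P-P.mean(0)
    th=np.arctan2((a[:,0]*b[:,1]-a[:,1]*b[:,0]).sum(),(a*b).sum())
    R=np.array([[np.cos(th),-np.sin(th)],[np.sin(th),np.cos(th)]]);t=P.mean(0)-R@L.mean(0)
    return th,R,t,np.linalg.norm(P-(L@R.T+t),axis=1)
for n,f,px,kn in(("top",T,[(306,135),(442,209),(355,371),(217,297),(328,340),(293,180)],(357,306)),
  ("scene",S,[(204,320),(133,200),(318,122),(393,240),(319,153),(243,288)],(276,130))):
    P=np.array([f(u,v,89)[:2] for u,v in px]);th,R,t,r=fit(P,L)
    k=f(*kn,123)[:2]
    print(n,'th',th,'org',t,'res',r.round(1),'knob w',k,'press',R.T@(k-t))
    for m in((-26,-25),(0,-25),(60,-25),(60,25)): print(m,(R@np.array(m)+t).round(1))
print(T(170,360,109)-0,'weight', T(668,496,140),'bottle',T(50,65,75),'jar')
o1,d1=ray('top',320+357.5/3.5-.5,125+306.5/3.5-.5);o2,d2=ray('scene',175+276.5/4-.5,125+130.5/4-.5)
s=np.linalg.lstsq(np.c_[d1,-d2],o2-o1,rcond=None)[0];print(o1+d1*s[0],o2+d2*s[1])
```

```text
top th -0.4995476369110864 org [ 568.11205815 -135.99416767] res [1.2 0.9 1.6 0.4 0.3 0.5] knob w [ 559.10120966 -159.14814582] press [  3.18169859 -24.64100015]
(-26, -25) [ 533.3 -145.5]
(0, -25) [ 556.1 -157.9]
(60, -25) [ 608.8 -186.7]
(60, 25) [ 632.8 -142.8]
scene th -0.5072194654665074 org [ 569.3719933  -135.27069567] res [3.3 0.6 1.3 4.3 2.6 1.9] knob w [ 558.71318007 -159.94811622] press [  2.6701712  -26.74800124]
(-26, -25) [ 534.5 -144.5]
(0, -25) [ 557.2 -157.1]
(60, -25) [ 609.7 -186.3]
(60, 25) [ 634.  -142.6]
[525.49254116 -45.91177645 109.        ] weight [ 446.05505103 -339.53370721  140.        ] bottle [717.04139294  27.88996284  75.        ] jar
[ 559.0633445  -158.9459413   123.86993313] [ 559.30134434 -159.29452019  123.96131501]
```

Run:
```python
from workcell import ctrl
from scipy.spatial.transform import Rotation as R
o=ctrl.get_obs();m=R.from_rotvec(o['orientation']).as_matrix();print(m.round(3))
import numpy as np
ya=np.arctan2(m[1,1],m[0,1]);print(ya)
for t in(-.503,-.503+np.pi/2,-.503-np.pi/2,-.503+np.pi):print(t,(t-ya+np.pi)%(2*np.pi)-np.pi)
```

```text
[[-0.     0.33  -0.944]
 [ 0.001 -0.944 -0.33 ]
 [-1.    -0.001 -0.   ]]
-1.2340054277349122
-0.503 0.7310054277349121
1.0677963267948964 2.3018017545298086
-2.0737963267948967 -0.8397908990599845
2.638592653589793 -2.410587225854881
```

Both views agree: press yaw is about -0.503, the knob is at (559,-159) and the bolt is at about 3 mm. I'll shut the fingers, turn them to line up with the press, and stop above the red mark, behind the knob.

{"name": "move_arm", "arguments": {
  "rows": [
    [32,45,0,0.07,1],
    [64,90,0,0.15,1],
    [96,135,0,0.22,1],
    [128,180,0,0.29,1],
    [160,225,0,0.37,1],
    [192,270,0,0.44,1],
    [224,315,0,0.51,1],
    [256,360,0,0.58,1],
    [288,405,0,0.66,1],
    [319,449,0,0.731,1],
    [319,449,0,0.731,1],
    [319,449,0,0.731,1]
  ]
}}

```text
t: 1.65
ee_pos: [524.9, -140.6, 221.8]
orientation: [1.568, 0.929, -1.571]
ft_force: [-0.8, 0.4, -0.1]
width: 0.4
```

{"name": "move_arm", "arguments": {
  "rows": [
    [0,0,-40,0,1],
    [0,0,-70,0,1],
    [0,0,-90,0,1],
    [0,0,-90,0,1]
  ]
}}

```text
t: 2.15
ee_pos: [522.9, -141.6, 130.4]
orientation: [1.568, 0.931, -1.576]
ft_force: [0.1, -0.3, 0.4]
width: 0.3
```

Run:
```python
from workcell import ctrl,get_image
import cv2
print(ctrl.get_obs()['ee_pos'])
w=get_image("wrist");s=get_image("scene")
cv2.imwrite("pics/w1.png",w)
cv2.imwrite('pics/s1.png',cv2.resize(s[115:255,165:335],None,fx=4,fy=4,interpolation=cv2.INTER_CUBIC))
```

```text
[ 522.91904911 -141.58384734  130.40916593]
```

View pics/w1.png

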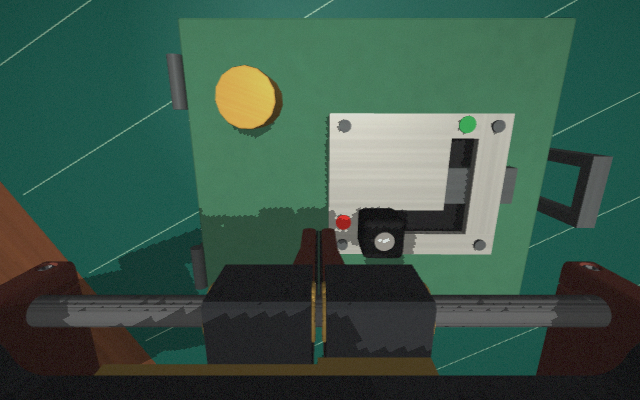

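View pics/s1.png

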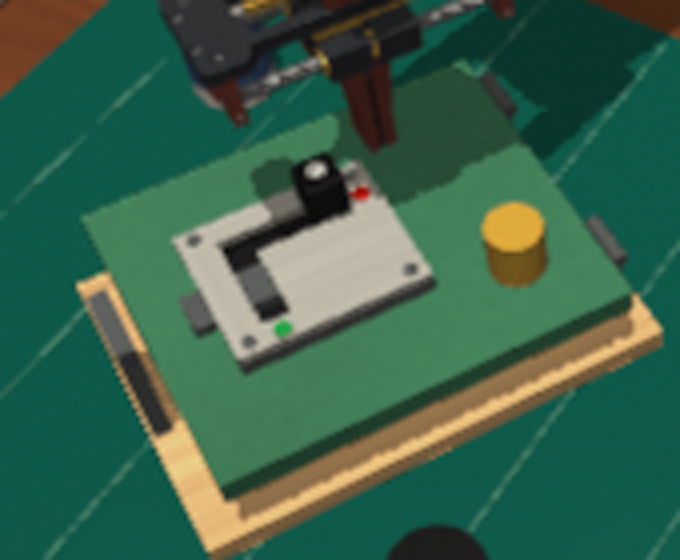

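The wrist view shows the shut fingers square to the plate, just behind the knob, with the white dot at (385,241). I'll check that dot and the plate corners against my fit using the wrist camera.

Run:
```python
from workcell import ctrl,calibration
import numpy as np
from scipy.spatial.transform import Rotation as R
o=ctrl.get_obs();M=R.from_rotvec(o['orientation']).as_matrix();c=calibration('wrist');T=c['T_tool_cam']
def w(u,v,z):
    d=M@T[:3,:3]@np.array([(u-c['cx'])/c['fx'],-(v-c['cy'])/c['fy'],-1]);p=M@T[:3,3]+o['ee_pos'];return (p+d*(z-p[2])/d[2])[:2]
print('knob',w(385,241,123))
a,b,e,r,g=w(329,114,89),w(515,114,89),w(492,254,89),w(343,222,89),w(467,124,89)
for v in(b-a,g-r):print(np.arctan2(v[1],v[0]))
print(np.arctan2(68,80)-.503,'red',r,'green',g, 'pred',568.6-.876*20-.482*25,-135.7+.482*20-.876*25)
```

```text
knob [ 561.18063795 -162.63800641]
-0.5034877951528819
0.20379188174500745
0.20149406424221772 red [ 540.82836773 -151.29135351] green [ 644.93090872 -129.77744051] pred 539.0300000000001 -147.95999999999998
```

{"name": "move_arm", "arguments": {
  "rows": [
    [0,0,-15,0,1],
    [0,0,-31,0,1],
    [0,0,-31,0,1]
  ]
}}

```text
t: 2.62
ee_pos: [523.5, -141.2, 99.7]
orientation: [1.568, 0.93, -1.574]
ft_force: [-1.0, -0.4, -0.2]
width: 0.4
```

{"name": "move_arm", "arguments": {
  "rows": [
    [6,-3.3,0,0,1],
    [12,-6.6,0,0,1],
    [18,-9.9,0,0,1],
    [24,-13.2,0,0,1],
    [30,-16.5,0,0,1],
    [36,-19.8,0,0,1],
    [42,-23.1,0,0,1],
    [48,-26.4,0,0,1],
    [53,-29.2,0,0,1],
    [53,-29.2,0,0,1]
  ]
}}

```text
t: 3.88
ee_pos: [577.3, -170.9, 99.7]
orientation: [1.569, 0.929, -1.573]
ft_force: [0.1, -0.8, -0.1]
width: 0.6
```

Run:
```python
from workcell import ctrl,get_image
import cv2
o=ctrl.get_obs();print(o['ee_pos'],o['ft_force'])
cv2.imwrite("pics/w2.png",get_image("wrist"))
cv2.imwrite('pics/s2.png',cv2.resize(get_image("scene")[115:255,165:335],None,fx=4,fy=4,interpolation=cv2.INTER_CUBIC))
```

```text
[ 577.33316773 -170.92642723   99.65301683] [ 0.12541696 -0.83379066 -0.09679571]
```

View pics/w2.png

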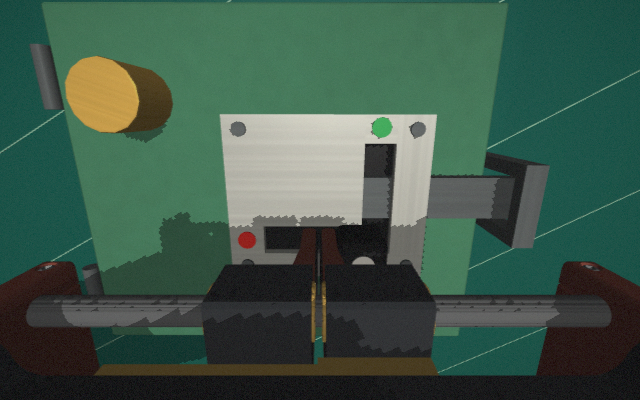

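View pics/s2.png

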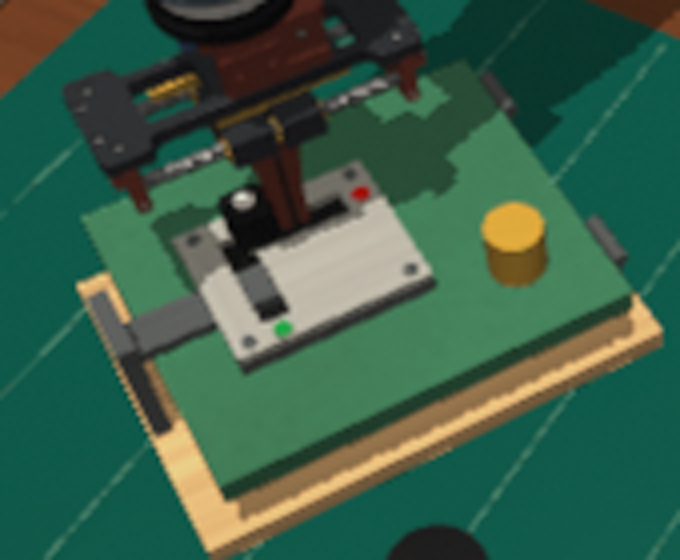

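The bolt is sliding and is now at about 50 mm, entering the keeper. I'll go slowly to the stop and watch the force.

{"name": "move_arm", "arguments": {
  "rows": [
    [2,-1.1,0,0,1],
    [4,-2.2,0,0,1],
    [6,-3.3,0,0,1],
    [6,-3.3,0,0,1]
  ]
}}

```text
t: 4.47
ee_pos: [583.1, -174.1, 99.6]
orientation: [1.569, 0.929, -1.573]
ft_force: [-1.4, 1.0, -0.7]
width: 0.5
```

{"name": "move_arm", "arguments": {
  "rows": [
    [1,-0.6,0,0,1],
    [2,-1.1,0,0,1],
    [2,-1.1,0,0,1]
  ]
}}

```text
t: 4.85
ee_pos: [585.3, -175.3, 99.6]
orientation: [1.569, 0.929, -1.573]
ft_force: [-1.2, 0.2, 0.7]
width: 0.3
```

{"name": "move_arm", "arguments": {
  "rows": [
    [1,-0.5,0,0,1],
    [2,-1.1,0,0,1],
    [2,-1.1,0,0,1]
  ]
}}

```text
t: 5.22
ee_pos: [587.4, -176.5, 99.6]
orientation: [1.569, 0.929, -1.573]
ft_force: [-1.6, 1.1, 0.7]
width: 0.6
```

{"name": "move_arm", "arguments": {
  "rows": [
    [1,-0.5,0,0,1],
    [2,-1.1,0,0,1],
    [2,-1.1,0,0,1]
  ]
}}

```text
t: 5.6
ee_pos: [588.6, -177.1, 99.6]
orientation: [1.568, 0.931, -1.575]
ft_force: [-6.5, 2.8, 3.7]
width: 0.3
```

{"name": "move_arm", "arguments": {
  "rows": [
    [2,-1.1,0,0,1],
    [2,-1.1,0,0,1],
    [2,-1.1,0,0,1]
  ]
}}

```text
t: 5.98
ee_pos: [588.6, -177.2, 99.6]
orientation: [1.567, 0.935, -1.578]
ft_force: [-9.9, 5.1, 8.7]
width: 0.2
```

That's the corner stop: about 10 N with no more travel. I'll back off, lift, and move round to the knob's -y side.

{"name": "move_arm", "arguments": {
  "rows": [
    [-5,3,0,0,1],
    [-10.5,6,0,0,1],
    [-10.5,6,0,0,1],
    [-10.5,6,25,0,1],
    [-10.5,6,50,0,1],
    [-10.5,6,50,0,1],
    [-3,-20,50,0,1],
    [5.5,-44,50,0,1],
    [5.5,-44,50,0,1]
  ]
}}

```text
t: 7.1
ee_pos: [594.4, -223.6, 148.3]
orientation: [1.568, 0.933, -1.58]
ft_force: [0.8, 0.7, 0.0]
width: 0.5
```

Run:
```python
from workcell import ctrl,get_image
import cv2
o=ctrl.get_obs();print(o['ee_pos'],o['ft_force'])
cv2.imwrite("pics/w3.png",get_image("wrist"))
cv2.imwrite('pics/s3.png',cv2.resize(get_image("scene")[115:255,165:335],None,fx=4,fy=4,interpolation=cv2.INTER_CUBIC))
```

```text
[ 594.37169533 -223.57550458  148.32855972] [0.81527883 0.72226079 0.0082292 ]
```

View pics/w3.png

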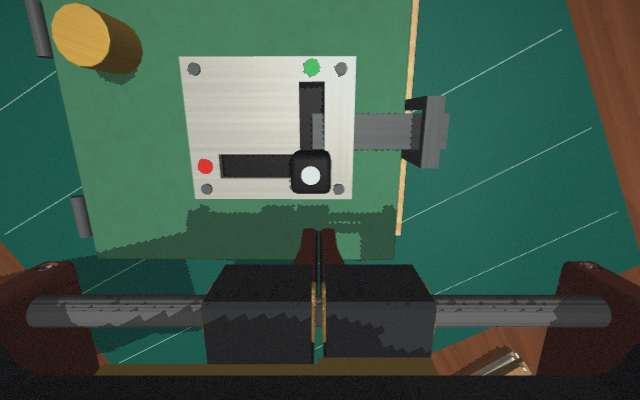

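View pics/s3.png

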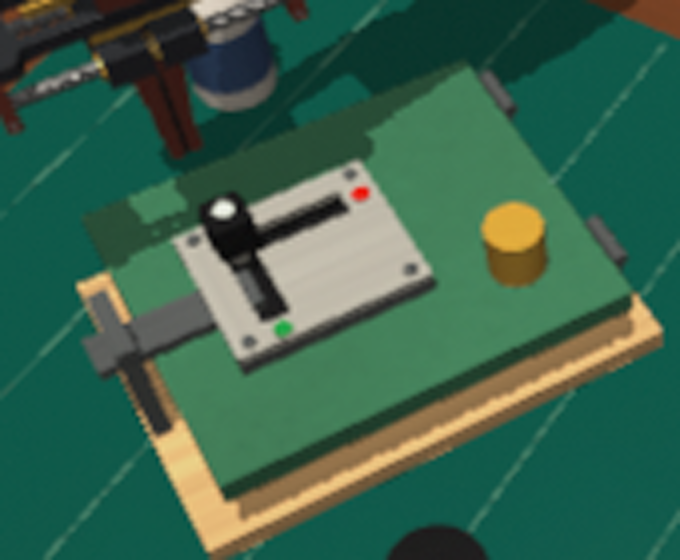

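The bolt is through the keeper and the knob is at the corner (dot at (310,175) in the wrist view). The fingers are in front of its -y face but about 4 mm too far in +x. I'll correct that and go down.

{"name": "move_arm", "arguments": {
  "rows": [
    [-3.5,2,0,0,1],
    [-3.5,2,-25,0,1],
    [-3.5,2,-48,0,1],
    [-3.5,2,-48,0,1],
    [-3.5,2,-48,0,1]
  ]
}}

```text
t: 7.82
ee_pos: [590.3, -219.5, 101.0]
orientation: [1.567, 0.935, -1.58]
ft_force: [-0.6, -0.2, 0.1]
width: 0.7
```

{"name": "move_arm", "arguments": {
  "rows": [
    [2.9,5.3,0,0,1],
    [5.8,10.5,0,0,1],
    [8.7,15.8,0,0,1],
    [11.6,21,0,0,1],
    [14.4,26.3,0,0,1],
    [17.4,31.6,0,0,1],
    [20.2,36.8,0,0,1],
    [23.1,42,0,0,1],
    [26,47.3,0,0,1],
    [26,47.3,0,0,1]
  ]
}}

```text
t: 9.07
ee_pos: [616.3, -171.3, 100.8]
orientation: [1.567, 0.937, -1.58]
ft_force: [0.1, -0.3, 0.0]
width: 0.5
```

{"name": "move_arm", "arguments": {
  "rows": [
    [1,1.8,0,0,1],
    [2,3.6,0,0,1],
    [2,3.6,0,0,1]
  ]
}}

```text
t: 9.45
ee_pos: [618.1, -167.5, 100.7]
orientation: [1.567, 0.937, -1.58]
ft_force: [-1.2, -0.6, 0.1]
width: 0.3
```

Run:
```python
from workcell import ctrl,get_image
import cv2
o=ctrl.get_obs();print(o['ee_pos'],o['ft_force'])
cv2.imwrite('pics/s4.png',cv2.resize(get_image("scene")[115:255,165:335],None,fx=4,fy=4,interpolation=cv2.INTER_CUBIC))
```

```text
[ 618.13484956 -167.5004706   100.65693626] [-1.16009372 -0.63656451  0.14031083]
```

View pics/s4.png

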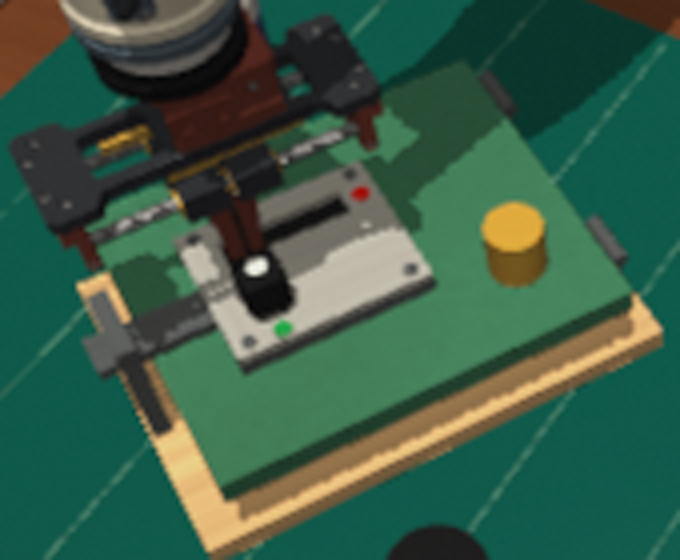

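The knob is well into the second leg, close to the green mark (283,328). I'll creep to the end stop.

{"name": "move_arm", "arguments": {
  "rows": [
    [1,1.8,0,0,1],
    [2,3.6,0,0,1],
    [2,3.6,0,0,1]
  ]
}}

```text
t: 9.88
ee_pos: [619.4, -165.2, 100.7]
orientation: [1.564, 0.936, -1.581]
ft_force: [-4.9, -7.7, 2.1]
width: 0.8
```

{"name": "move_arm", "arguments": {
  "rows": [
    [1,1.8,0,0,1],
    [1.5,2.6,0,0,1],
    [1.5,2.6,0,0,1]
  ]
}}

```text
t: 10.25
ee_pos: [619.4, -165.1, 100.7]
orientation: [1.56, 0.935, -1.584]
ft_force: [-7.2, -13.6, 3.3]
width: 0.4
```

The force rose to 15 N with no travel, so this is the end stop. I'll back off straight, lift, and look.

{"name": "move_arm", "arguments": {
  "rows": [
    [-3,-5.3,0,0,1],
    [-7,-13,0,0,1],
    [-7,-13,0,0,1],
    [-7,-13,30,0,1],
    [-7,-13,80,0,1],
    [-7,-13,110,0,1],
    [-60,0,130,0,1],
    [-120,0,130,0,1],
    [-120,0,130,0,1],
    [-120,0,130,0,1]
  ]
}}

```text
t: 11.5
ee_pos: [500.4, -165.1, 231.4]
orientation: [1.561, 0.934, -1.583]
ft_force: [0.9, -0.2, -0.2]
width: 0.3
```

Run:
```python
from workcell import ctrl,get_image
import cv2
o=ctrl.get_obs();print(o['ee_pos'],o['ft_force'])
cv2.imwrite('pics/s5.png',cv2.resize(get_image("scene")[85:305,165:345],None,fx=2.7,fy=2.7,interpolation=cv2.INTER_CUBIC))
cv2.imwrite('pics/w5.png',get_image("wrist"))
```

```text
[ 500.39034123 -165.12641914  231.35532251] [ 0.89166677 -0.2362265  -0.15448562]
```

View pics/s5.png

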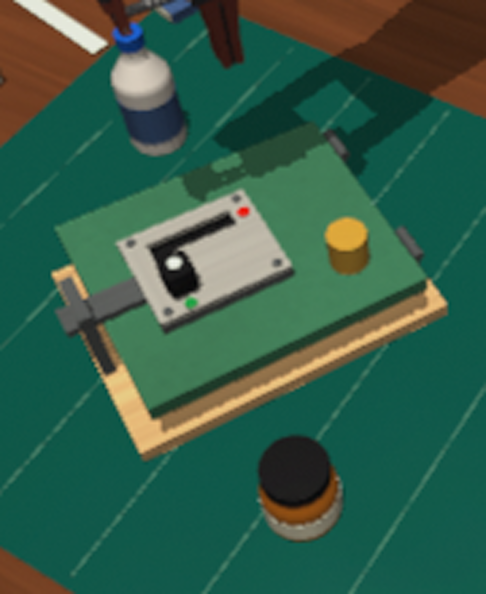

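View pics/w5.png

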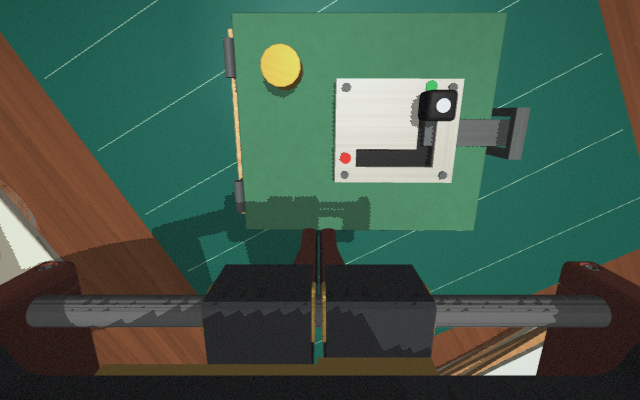

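Run:
```python
from h import *
k=onz('scene',165+174.5/2.7-.5,85+263.5/2.7-.5,123)[:2]
k0=onz('scene',175+276.5/4-.5,125+130.5/4-.5,123)[:2]
c,s=.876,-.482
R=np.array([[c,s],[-s,c]]);print(k,R@(k-k0))
from workcell import ctrl
ctrl.close_job()
```

```text
[ 632.95533247 -143.60586985] [57.15916275 50.10052528]
the job is handed in; nothing more can be done
```

The book press is locked and the job is handed in; the hand-in gives no verdict, so success rests on the checks below. With the fingers shut, I pushed the knob to the corner from behind, then round it to the end of the second leg from the side.

- **First leg:** the knob stopped at the corner, with about 11 N sideways and no further travel. Afterwards the pictures showed the bolt through the keeper.
- **Second leg:** it stopped at the green mark, with about 15 N and no further travel.
- **Knob travel:** the last scene picture put it 57 mm along the first leg and 50 mm along the second. With the bolt starting at about 3 mm, that matches the full 60 mm and 50 mm.
- **Other objects:** the weight, bottle and jar were upright, and by eye where they started. I did not measure their final positions.
- **Arm:** it was clear of everything, and the clock read about 11.6 s of the 48 s allowed.

**Disagreement:** the wrist camera placed the press about 3–4 mm from where the fixed cameras did. I allowed for that by pushing slowly until the force showed each stop.

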